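# Swing the inspection head over the caster

### The job

Swing the heavy inspection head on its freely turning boom round until it is centred over the caster clamped in the nest, and leave it standing still there by itself, hands off, for a few seconds. Push and brake it only on its two black sprung side bumpers, never pressing a bumper fully in and never letting the boom run into its end stops; touch no other part of the head or boom, and leave the other things on the bench where they are.

Things in the scene. Friction and masses are not known exactly. Their poses are not given: they have to be found in the camera images.
- mid_swing (a point): A fixed point in the air: where head_center is when the boom stands at the middle of its swing. Axes of the post: z up, x from here to the pivot axis 380 mm away, y to the robot's left (all turned a little by the post's yaw). The end stops are 1.0 rad to either side, as seen from the pivot.
- head_center (a point): Centre of the top of the grey inspection head, 204 mm above the bench, 380 mm from the pivot axis. Axes of the boom: x towards the pivot, y tangential (robot's left), z up. The head is a box 130 (radial) x 120 (tangential) x 84 mm high, its lens 108 mm above the bench, on a beam 50 mm wide from the pivot hub. A flat vent plate and a cable reach 208 mm.
- head: The inspection head's housing and beam without the bumpers, not to be touched. Origin 68 mm below head_center, same axes. All that swings about the pivot weighs 6.2 kg nominal (-25 to +30 percent), inertia 0.77 kg m2 nominal, or 5.3 kg at the bumpers. Good bearings, it coasts for a minute: viscous damping 0.012 N m s/rad, dry friction 0.0006 N m.
- nest_center (a point): Point 80 mm above the bench on the axis of the nest, at the top of the caster: a dark steel plate 150 x 120 mm on a flat steel strip from the post's foot, an aluminium caster fork with a white 56 mm wheel clamped on it. It lies 380 mm from the pivot axis, its x axis points to the pivot. Fixed during a run, always to the left of the head at the start.
- bumper_right (a joint): Compression of the bumper on the head's right (-y) side, m: 0 = fully out, 0.040 = bottomed. Sprung, about 150 N/m with very little damping (1 N s/m), no preload: a hand held still in its way makes the head bounce back. Moving mass 0.12 kg.
- bumper_left (a joint): Compression of the bumper on the head's left (+y) side, same kind and same values as the right one.
- bumper_right_face (a point): Centre of the flat outer face of the right bumper, a black rubber block, face 100 mm (radial) x 92 mm high, 110 to 202 mm above the bench, 105 mm from the head centre when fully out; moves in with the bumper. Axes of the boom (y tangential, to the robot's left).
- bumper_left_face (a point): Centre of the flat outer face of the left bumper, a mirror image of the right one: 105 mm to the +y side of the head centre when fully out. Axes of the boom.
- cup: Loose clear plastic cup, 70 mm in diameter and high, on the bench; leave alone. Origin under its centre.
- driver: Loose screwdriver with yellow handle lying on the bench, under 40 mm high; leave alone.
- spanner: Loose steel spanner lying flat on the bench; leave alone.
- caster: Loose caster like the one in the nest, about 75 mm high, standing on its plate on the bench to the left; leave alone. Origin under its plate.
- wheel: Loose white caster wheel lying flat, 52 mm in diameter, 24 mm high; leave alone. Origin under its centre.

How it is judged (in metres and radians):
On the way:
1. the head stands still over the caster by itself, with the hand off it (horizontal distance between head_center and nest_center below 0.045 m and angular speed of head below 0.02 rad/s and not (contact force between any of the fingers, the arm and bumper_right above 0.2 N) and not (contact force between any of the fingers, the arm and bumper_left above 0.2 N)), for 4 s.
At the end, for the whole second after the job is handed in: The head centre is within 45 mm (horizontally) of the nest's axis with the boom turning slower than 0.02 rad/s (7.6 mm/s at the head), untouched, for 4 s and through the last second (horizontal distance between head_center and nest_center below 0.045 m and angular speed of head below 0.02 rad/s).
It fails at once if a bumper is pressed fully in (beyond 36 mm of its 40 mm) (value of joint any of bumper_right, bumper_left above 0.036 m).
It fails at once if the boom runs into an end stop (angle between the x axis of head_center and the x axis of mid_swing, either way round above 0.97 rad).
It fails at once if the robot touches the head or boom elsewhere than on the bumpers (contact force between any of the fingers, the arm and head above 1 N).
It fails at once if a loose thing on the bench is disturbed (distance of any of cup, driver, spanner, caster, wheel from where it was at the start of the episode above 0.03 m).
It also fails if it takes over 51 s, if anything falls off the work surface, if the arm or the gripper's body presses on something with over 40 N, if the wrist force passes 120 N, or if a joint passes its speed limit or range.

### The arm

A 7-joint arm with a two-finger parallel gripper is mounted at the origin on the work surface. World frame = base frame: x ahead of the robot, y to its left, z up, the work surface at z = 0. Lengths are in mm, angles in degrees, forces in N, time in s.
With the tool pointing down it reaches from about 350 to 775 mm from the base axis. Payload 3.1 kg.
Tool frame: the origin (TCP) lies midway between the tips of the shut fingers; the grasp point (between the pads) lies 19 mm behind it (bot.grip_depth is the distance from the TCP to the grasp point, in mm); z points along the fingers, y is the line along which they close (so a half turn about z gives the same grasp; the last joint's range is limited). The gripper opens to 85 mm and grips with 20 to 120 N. Pads are 22 mm wide; open, the fingers measure 114 mm over their backs; the gripper's body (76 mm by 85 mm) begins 54 mm behind the grasp point. The pads swing forward as they close: fully open they stand 13 mm farther back than shut.
Start: joints at [63.329, 17.813, 0.802, 86.603, -0.252, 75.585, -1.558], TCP at [226.208, -501.345, 231.304] pointing down, gripper open.
Joint ranges: [-154.91, 154.91], [-16.99, 109.72], [-72.82, 74.43], [7.12, 147.25], [-82.49, 262.49], [11.32, 116.49], [-174.64, 174.64]. Speed limits (degrees/s): [159.86, 159.86, 180, 180, 180, 180, 180].

### API

Orientations are given as [roll, pitch, yaw] about the fixed x, y, z axes, in that order (R = Rz(yaw) Ry(pitch) Rx(roll)).
In Python, from plant import bot, vision gives the robot as it stands.
- The arm moves only by the tool arm_command, never from a script. Its argument "deltas" is a list of rows, each a list of 2 entries, a list of its own where there are three numbers: the shift along the world's x, y, z scaled (see below), then the turn, a rotation vector about the world's x, y, z scaled (see below). In form: [[[x, y, z], [wx, wy, wz]], ...]. A call has 1 to 20 rows; each row shifts and turns the commanded pose from where the row before left it; what a row does not reach is not made up. The controller multiplies each number of a shift by 0.5 m and each number of a turn by 5 degrees. A row lasts 1/12 s, in which the tool goes at most 41.7 mm and 7.16 degrees, less where a joint would pass 70% of its speed; a pose out of reach is approached as far as the arm can. A call with a number of a shift or a turn outside -1 to 1 is refused whole. A call with a gripper value outside its range is refused whole. "hand" is the finger opening in mm, from 0 to 85.4, set as the call begins (left out, the last holds). The fingers move at their own pace and stop on an object; the grip force is fixed at half the most. Time passes only in rows, so rows that do not move let the fingers close. It gives the time, the measured TCP pose, the force, the opening and the grip force at its end, in the units of the state.
- bot.read_state(): the state, without advancing time (a new reading comes with each control period).
- vision.camera(name): name is "scene" or "top"; returns (picture, depth): 420x560x3 uint8, blue, green, red; 420x560 float32, mm along the optical axis (not along the pixel's ray), 0 where there is no reading.
- vision.camera_params(name): a dict with "K" (3x3 intrinsics, pixels), "eye" and "rotation" of the camera in the world. Camera axes: x right, y up, looking along -z (the intrinsics and any distortion apply to the point x, -y, -z); pixel columns grow to the right and rows downward; lengths in mm; the calibration is good to about 2 mm. A picture is of the moment at which its call begins. camera_params takes no time and is no camera call.
- bot.finish_job(): hands the job in; it is judged then, once.
The state is a dict: "t": time; "q": joint angles; "joint_vel": joint speeds; "effort": joint torques, N m; "eef_pos": TCP position; "tool_rot": TCP orientation; "contact_force": force on the tool from outside, world axes, zero at the start; "torque": the same for the moment, N m; "gripper_width": finger opening in mm; "grip_force": force on a finger pad.
Only numpy, scipy, OpenCV 4.12 (cv2) and the standard library are available. Lean on these libraries where they do the work, as an engineer would, in place of code of your own. Each camera call takes 0.05 s, during which the arm holds its last target. There are 200 camera calls.

## Working session

There is one attempt and no reset: what is moved stays moved. The work goes in short steps, Python scripts to look and compute and a tool call to move; the robot and the scene stay as the last step left them, time stands still between calls to the robot, and variables do not carry over. Pictures are saved under pics/ and viewed, at most 10 in all, crops included, and the job is handed in when it is done.

Besides the shell and the picture viewer there is one more tool, called after "Emit:" by a JSON object that holds its "api" and its "payload", one argument or row to a line. arm_command: Moves the arm, as the interface text tells. Shifts and turns lie within -1 to 1; 1 stands for 0.5 m of shift or 5 degrees of turn. Its arguments: {"type":"object","properties":{"deltas":{"type":"array"},"hand":{"type":"number"}},"required":["deltas"]}

```bash
mkdir -p pics; ls
python3 - <<'E'
from plant import bot, vision
import cv2,numpy as np
s=bot.read_state(); print(s)
for n in ("scene","top"):
    im,d=vision.camera(n); cv2.imwrite(f"pics/{n}0.png",im); np.save(f"pics/{n}0d.npy",d)
    p=vision.camera_params(n); print(n,{k:np.round(np.array(v),3).tolist() for k,v in p.items() if k in("K","eye","rotation")}, p.keys())
E
```

```text
pics
{'t': 0.0, 'q': array([63.3293625 , 17.86001721,  0.80199299, 86.69178039, -0.253733  ,
       75.58161397, -1.5568881 ]), 'joint_vel': array([-0.05633812,  0.0030166 ,  0.10762267,  0.04968474,  0.0187795 ,
       -0.01280376, -0.03570702]), 'effort': array([-1.35555988e-04, -3.79914021e+01,  1.46006006e-01, -2.30588633e+01,
        1.24880954e-02,  1.37425817e-02,  1.92894669e-05]), 'eef_pos': array([ 225.89550161, -500.68899197,  230.22630866]), 'tool_rot': array([-1.79868422e+02,  3.93889905e-03,  2.42866604e+01]), 'contact_force': array([-0.2447709 , -0.25825618,  0.26525635]), 'torque': array([-0.06456961,  0.04530475,  0.03410779]), 'grip_force': 0.0, 'gripper_width': 85.23067532536423}
scene {'K': [[506.227, 0.0, 280.202], [0.0, 506.227, 214.461], [0.0, 0.0, 1.0]], 'eye': [1195.584, -571.241, 1145.939], 'rotation': [42.853, -0.162, 51.289]} dict_keys(['K', 'eye', 'rotation'])
top {'K': [[544.455, 0.0, 279.569], [0.0, 544.455, 208.838], [0.0, 0.0, 1.0]], 'eye': [277.19, 7.161, 1493.01], 'rotation': [9.318, -0.407, -90.331]} dict_keys(['K', 'eye', 'rotation'])
```

View pics/scene0.png

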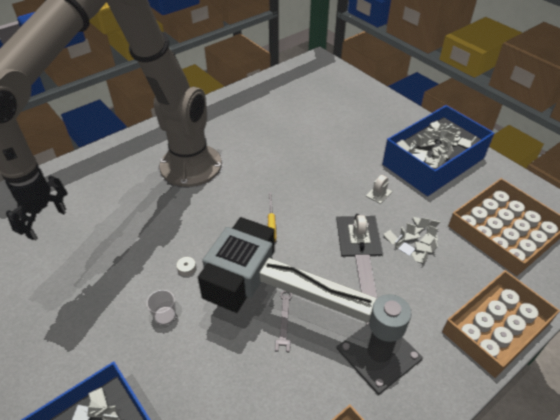

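View pics/top0.png

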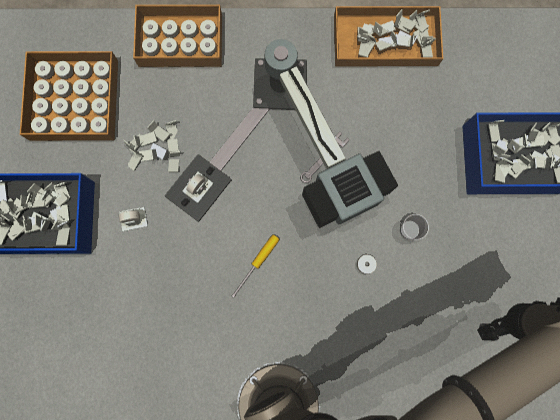

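The scene shows the arm at the left, the head at about (238,262), the hub at (388,312) and the nest at (358,235). In the top view the hub is at (281,55), the head at (350,188) with its bumpers at (321,205) and (378,170), and the nest at (198,188). The cup is at (413,226), the wheel at (367,264) and the driver at (257,265).

```bash
cat > h.py <<'E'
import numpy as np, cv2
from scipy.spatial.transform import Rotation as Ro
from plant import bot, vision
def cam(n):
    p=vision.camera_params(n); return np.array(p["K"]),np.array(p["eye"]),Ro.from_euler("xyz",p["rotation"],degrees=True).as_matrix()
def rays(n,uv):
    K,e,R=cam(n); uv=np.atleast_2d(uv).astype(float)
    d=np.c_[(uv[:,0]-K[0,2])/K[0,0],-(uv[:,1]-K[1,2])/K[1,1],-np.ones(len(uv))]
    return e,d@R.T
def onz(n,uv,z):
    e,d=rays(n,uv); return e+d*((z-e[2])/d[:,2])[:,None]
def cloud(n,D):
    h,w=D.shape; u,v=np.meshgrid(np.arange(w),np.arange(h)); e,d=rays(n,np.c_[u.ravel(),v.ravel()])
    return (e+d*D.reshape(-1,1)).reshape(h,w,3)
E
python3 - <<'E'
from h import *
for n in("top","scene"):
    im=cv2.imread(f"pics/{n}0.png"); P=cloud(n,np.load(f"pics/{n}0d.npy")); z=P[...,2]
    hsv=cv2.cvtColor(im,cv2.COLOR_BGR2HSV)
    print(n,"bench z",np.round(np.median(z[300:400,60:200]),1) if n=="top" else "")
    pts={"top":dict(hub=(281,55),head=(328,176),bR=(378,170),bL=(321,205),nest=(198,188),cup=(413,226),wheel=(367,264),drv=(268,250)),
         "scene":dict(hub=(392,308),head=(215,258),nest=(362,228),cup=(162,306))}[n]
    for k,(u,v) in pts.items(): print(k,np.round(P[v,u],0))
    # head grey top
    xr=(P[...,0]>300)&(P[...,0]<1000)&(abs(P[...,1])<450)
    for lab,lo,hi in(("head",196,216),("hub",240,400)):
        m=(xr&(z>lo)&(z<hi)).astype(np.uint8)
        c,l,st,ce=cv2.connectedComponentsWithStats(m)
        for i in np.argsort(-st[1:,4])[:3]+1: print(lab,st[i],np.round(np.median(P[l==i],0),1), np.round(P[l==i].min(0)),np.round(P[l==i].max(0)), np.round(cv2.minAreaRect(P[l==i][:,:2].astype(np.float32)),1) if 0 else cv2.minAreaRect(P[l==i][:,:2].astype(np.float32)))
E
```

```text
top bench z 0.8
hub [877.  -9. 212.]
head [ 569. -121.  205.]
bR [ 583. -243.  203.]
bL [ 498. -103.  199.]
nest [569. 213.  66.]
cup [ 472. -375.   -2.]
wheel [ 368. -243.    3.]
drv [405.  27.  28.]
head [ 304  151   94   72 4043] [ 542.7 -173.9  203.8] [ 456. -289.  196.] [632. -62. 216.] ((544.9205932617188, -175.72593688964844), (130.0206298828125, 210.75473022460938), 26.239389419555664)
head [ 264   39   73  121 1133] [869.8 -19.5 202.9] [ 612. -142.  196.] [926.  34. 216.] ((762.2870483398438, -49.56548309326172), (341.94287109375, 82.1131820678711), 18.755992889404297)
head [287  84   1   1   1] [806.8 -23.7 197.2] [807. -24. 197.] [807. -24. 197.] ((806.7532348632812, -23.741308212280273), (0.0, 0.0), 0.0)
scene bench z 
hub [884.  -9. 208.]
head [ 529. -230.  204.]
nest [604. 204.  70.]
cup [ 437. -356.    9.]
head [ 198  217   77   76 3456] [ 551.5 -184.9  204.1] [ 457. -290.  196.] [635. -64. 214.] ((544.7154541015625, -175.59974670410156), (130.3673095703125, 212.7209930419922), 26.272348403930664)
head [ 372  294   40   34 1031] [887.6 -13.2 203.4] [845. -52. 196.] [927.  34. 216.] ((885.5635375976562, -8.69882583618164), (81.80549621582031, 83.677978515625), 9.977182388305664)
head [267 263 105  40 373] [738.1 -84.2 201.1] [ 613. -144.  196.] [844. -29. 212.] ((728.1222534179688, -85.69384765625), (255.0702362060547, 20.435731887817383), 23.09657859802246)
```

```bash
cat >> h.py <<'E'
PIV=np.array([885.5,-8.8])
def head(n,im=None,D=None):
    """returns tangential angle (deg, boom x-axis dir) , rect, using grey housing top"""
    if im is None: im,D=vision.camera(n)
    P=cloud(n,D); hsv=cv2.cvtColor(im,cv2.COLOR_BGR2HSV)
    r=np.linalg.norm(P[...,:2]-PIV,axis=-1)
    m=((P[...,2]>198)&(P[...,2]<212)&(r>300)&(r<460)&(hsv[...,2]>75)&(hsv[...,1]>20)).astype(np.uint8)
    m=cv2.morphologyEx(m,cv2.MORPH_OPEN,np.ones((3,3)))
    c,l,st,ce=cv2.connectedComponentsWithStats(m)
    if c<2: return None
    i=1+np.argmax(st[1:,4]); rc=cv2.minAreaRect(onz(n,np.argwhere(l==i)[:,::-1],204)[:,:2].astype(np.float32))
    d=PIV-np.array(rc[0]); return np.degrees(np.arctan2(d[1],d[0])),np.hypot(*d),rc,st[i,4]
E
python3 - <<'E'
from h import *
for n in("top","scene"):
    im=cv2.imread(f"pics/{n}0.png"); D=np.load(f"pics/{n}0d.npy"); print(n,head(n,im,D))
    hsv=cv2.cvtColor(im,cv2.COLOR_BGR2HSV); P=cloud(n,D)
    print("hsv head",hsv[176,328] if n=="top" else hsv[258,215])
    for lab,c0,zz in(("nest",(573,208),8),("foot",(885,-9),10)):
        near=(abs(P[...,0]-c0[0])<120)&(abs(P[...,1]-c0[1])<120)
        m=(near&(hsv[...,2]<95)&(P[...,2]<45)&(P[...,2]>2)).astype(np.uint8); m=cv2.morphologyEx(m,cv2.MORPH_OPEN,np.ones((3,3)))
        c,l,st,ce=cv2.connectedComponentsWithStats(m); i=1+np.argmax(st[1:,4])
        print(lab,st[i],"z",np.median(P[l==i][:,2]),cv2.minAreaRect(onz(n,np.argwhere(l==i)[:,::-1],np.median(P[l==i][:,2]))[:,:2].astype(np.float32)))
    near=(np.hypot(P[...,0]-573,P[...,1]-208)<50)&(P[...,2]>66)&(P[...,2]<90)
    print("wheel top",near.sum(),P[near].mean(0))
E
```

```text
top None
hsv head [ 81  18 141]
nest [ 166  155   65   66 1713] z 11.040520126851561 ((581.8380737304688, 221.3655548095703), (121.00717163085938, 150.271484375), 52.69561004638672)
foot [ 253   59   41   51 1060] z 14.676433153165931 ((881.60400390625, 10.14034652709961), (114.2507553100586, 148.36831665039062), 88.09628295898438)
wheel top 160 [581.77062707 221.9126403   75.94244404]
scene None
hsv head [ 86  12 152]
nest [337 217  45  40 968] z 10.970520801729322 ((585.291015625, 216.00439453125), (115.80525207519531, 150.50401306152344), 52.508968353271484)
foot [ 337  325   85   69 2541] z 14.966672372331459 ((887.0579223632812, -13.117568969726562), (150.8163299560547, 152.4395294189453), 88.09750366210938)
wheel top 109 [587.36623212 215.62139425  75.56136125]
```

Emit:
{"api": "arm_command", "payload": {
  "deltas": [
    [[0.052,0.0243,-0.0107],[0,0,0.024]],
    [[0.052,0.0243,-0.0107],[0,0,0.024]],
    [[0.052,0.0243,-0.0107],[0,0,0.024]],
    [[0.052,0.0243,-0.0107],[0,0,0.024]],
    [[0.052,0.0243,-0.0107],[0,0,0.024]],
    [[0.052,0.0243,-0.0107],[0,0,0.024]],
    [[0.052,0.0243,-0.0107],[0,0,0.024]],
    [[0.052,0.0243,-0.0107],[0,0,0.024]],
    [[0.052,0.0243,-0.0107],[0,0,0.024]],
    [[0.052,0.0243,-0.0107],[0,0,0.024]],
    [[0.052,0.0243,-0.0107],[0,0,0.024]],
    [[0.052,0.0243,-0.0107],[0,0,0.024]],
    [[0.052,0.0243,-0.0107],[0,0,0.024]],
    [[0.052,0.0243,-0.0107],[0,0,0.024]],
    [[0.052,0.0243,-0.0107],[0,0,0.024]],
    [[0,0,0],[0,0,0]],
    [[0,0,0],[0,0,0]]
  ],
  "hand": 0
}}

```text
t: 1.52
eef_pos: [617.4, -316.0, 149.0]
tool_rot: [-179.8, 0.0, 26.3]
contact_force: [-0.6, -0.6, -0.0]
gripper_width: -0.0
grip_force: 0.0
```

```bash
sed -i 's/(hsv\[...,2\]>75)&(hsv\[...,1\]>20)/(hsv[...,2]>90)\&(hsv[...,1]<45)/' h.py
python3 - <<'E'
from h import *
s=bot.read_state(); print(s['t'],s['eef_pos'],s['tool_rot'],s['contact_force'],s['gripper_width'])
for n in("top","scene"):
    print(n,head(n,cv2.imread(f"pics/{n}0.png"),np.load(f"pics/{n}0d.npy")))
    im,D=vision.camera(n); print(n,head(n,im,D)); cv2.imwrite(f"pics/{n}1.png",im)
a=cv2.imread("pics/top1.png")[80:330,200:500]; b=cv2.imread("pics/scene1.png")[150:400,100:400]
cv2.imwrite("pics/c1.png",np.hstack([a,b]))
E
```

```text
1.5167 [ 617.3688801  -315.96365151  148.97745692] [-1.79799496e+02  3.08952473e-02  2.63456153e+01] [-0.5929672  -0.55249548 -0.04531463] -0.04353055398392041
top (np.float64(26.032504907548194), np.float64(379.3775495643489), ((544.6121215820312, -175.3015899658203), (127.82365417480469, 116.89422607421875), 26.27811622619629), np.int32(1458))
top (np.float64(25.94427984156134), np.float64(379.3347239638584), ((544.3946533203125, -174.75775146484375), (129.12242126464844, 116.25843811035156), 25.462282180786133), np.int32(1448))
scene (np.float64(26.302938695319593), np.float64(379.4045815341724), ((545.3775634765625, -176.92068481445312), (127.56097412109375, 119.50984191894531), 26.063926696777344), np.int32(1302))
scene (np.float64(26.321979561640468), np.float64(379.3158323058753), ((545.5130004882812, -176.99435424804688), (127.68046569824219, 119.61788177490234), 26.253379821777344), np.int32(1124))
```

View pics/c1.png

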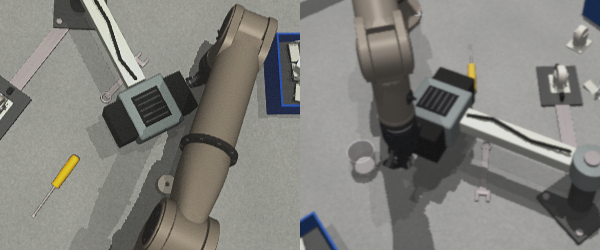

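The crops show the shut fingers standing clear beside the right bumper at about (200,80) in the left one, with the head unmoved and clearly visible from both cameras. Next I push slowly, following the boom's arc.

Emit:
{"api": "arm_command", "payload": {
  "deltas": [
    [[-0.007,0.0144,0],[0,0,0]],
    [[-0.007,0.0144,0],[0,0,0]],
    [[-0.0053,0.0052,0],[0,0,-0.1056]],
    [[-0.0053,0.0052,0],[0,0,-0.1056]],
    [[-0.0053,0.0052,0],[0,0,-0.1056]],
    [[-0.0053,0.0052,0],[0,0,-0.1056]],
    [[-0.0053,0.0052,0],[0,0,-0.1056]],
    [[-0.0053,0.0052,0],[0,0,-0.1056]],
    [[-0.005,0.0055,0],[0,0,-0.1056]],
    [[-0.005,0.0055,0],[0,0,-0.1056]],
    [[-0.005,0.0055,0],[0,0,-0.1056]],
    [[-0.005,0.0055,0],[0,0,-0.1056]]
  ]
}}

```text
t: 2.62
eef_pos: [582.8, -277.4, 150.6]
tool_rot: [-179.9, 0.0, 20.8]
contact_force: [0.7, -0.4, 0.4]
gripper_width: -0.2
grip_force: 0.0
```

```bash
cat > m.py <<'E'
from h import *
s=bot.read_state(); print(round(s['t'],3),np.round(s['eef_pos'],1),np.round(s['tool_rot'],1),"F",np.round(s['contact_force'],2),"qd",np.round(s['q'],0))
for n in("top","scene"):
    t=bot.read_state()['t']; h=head(n)
    if h is None: print(n,"none"); continue
    a=h[0]; print(n,"t",round(t,3),"phi",round(a,2),"s_to_nest mm",round((a+37.2)*np.pi/180*380,1),"R",round(h[1],1),np.round(h[2][1],0),round(h[2][2],1),h[3])
    p=s['eef_pos'][:2]-PIV; A=np.radians(a); hc=-380*np.array([np.cos(A),np.sin(A)])
    print("   hand rel head tang(+left)",round((p-hc)@[-np.sin(A),np.cos(A)],1),"rad",round((p-hc)@[np.cos(A),np.sin(A)],1))
E
python3 m.py
```

```text
2.617 [ 582.8 -277.4  150.6] [-179.9    0.    20.8] F [ 0.69 -0.35  0.41] qd [ 28.  32.  -6.  77.   3.  71. -48.]
top t 2.617 phi 20.49 s_to_nest mm 382.6 R 379.6 [128. 118.] 20.7 1504
   hand rel head tang(+left) -145.7 rad 2.5
scene t 2.667 phi 20.19 s_to_nest mm 380.7 R 379.3 [129. 119.] 19.6 1078
   hand rel head tang(+left) -147.6 rad 3.2
```

Emit:
{"api": "arm_command", "payload": {
  "deltas": [
    [[0.0034,-0.0094,0.06],[0,0,0]],
    [[0,0,0.065],[0,0,0]],
    [[0,0,0.065],[0,0,0]],
    [[0.0083,0.0784,0],[0,0,0.4]],
    [[0.0083,0.0784,0],[0,0,0.4]],
    [[0.0083,0.0784,0],[0,0,0.4]],
    [[0.0083,0.0784,0],[0,0,0.4]],
    [[0.0083,0.0784,0],[0,0,0.4]],
    [[0.0083,0.0784,0],[0,0,0.4]],
    [[0.0083,0.0784,0],[0,0,0.4]],
    [[0.0083,0.0784,0],[0,0,0.4]],
    [[0.0083,0.0784,0],[0,0,0.4]],
    [[0.0083,0.0784,0],[0,0,0.4]],
    [[0.0083,0.0784,0],[0,0,0.4]],
    [[0.0083,0.0784,0],[0,0,0.4]],
    [[0.0083,0.0784,0],[0,0,0.4]],
    [[0.0083,0.0784,0],[0,0,0.4]],
    [[0.0083,0.0784,0],[0,0,0.4]],
    [[0.0083,0.0784,0],[0,0,0.4]]
  ]
}}

```text
t: 4.3
eef_pos: [651.4, 346.0, 246.0]
tool_rot: [180.0, 0.0, 52.9]
contact_force: [1.7, -0.7, 0.3]
gripper_width: 0.1
grip_force: 0.0
```

```bash
python3 m.py
```

```text
4.3 [651.4 346.  246. ] [180.    0.   52.9] F [ 1.72 -0.72  0.31] qd [-22.  44. -19.  45.  13.  93. -72.]
top t 4.3 phi 1.87 s_to_nest mm 259.1 R 380.8 [128. 117.] 2.0 1516
   hand rel head tang(+left) 362.3 rad 157.6
scene t 4.35 phi 1.49 s_to_nest mm 256.6 R 379.2 [129. 120.] 1.0 1084
   hand rel head tang(+left) 360.8 rad 155.2
```

Emit:
{"api": "arm_command", "payload": {
  "deltas": [
    [[-0.0207,-0.0209,-0.048],[0,0,0.245]],
    [[-0.0207,-0.0209,-0.048],[0,0,0.245]],
    [[-0.0207,-0.0209,-0.048],[0,0,0.245]],
    [[-0.0207,-0.0209,-0.048],[0,0,0.245]],
    [[0,0,0],[0,0,0]],
    [[0,0,0],[0,0,0]],
    [[0,0,0],[0,0,0]],
    [[0,0,0],[0,0,0]],
    [[0,0,0],[0,0,0]],
    [[0,0,0],[0,0,0]],
    [[0,0,0],[0,0,0]],
    [[0,0,0],[0,0,0]],
    [[0,0,0],[0,0,0]],
    [[0,0,0],[0,0,0]],
    [[0,0,0],[0,0,0]],
    [[0,0,0],[0,0,0]],
    [[0,0,0],[0,0,0]]
  ]
}}

```text
t: 5.82
eef_pos: [610.0, 302.5, 150.0]
tool_rot: [-180.0, 0.0, 57.7]
contact_force: [-0.1, 0.2, -1.2]
gripper_width: -0.3
grip_force: 0.0
```

```bash
python3 m.py
python3 - <<'E'
from h import *
im,D=vision.camera("top"); cv2.imwrite("pics/top2.png",im[80:330,50:400])
E
```

```text
5.817 [610.  302.5 150. ] [-180.     0.    57.7] F [-0.1   0.15 -1.15] qd [-16.  38. -20.  69.  13.  75. -68.]
top t 5.817 phi -11.62 s_to_nest mm 169.7 R 341.8 [145.  75.] 40.0 707
   hand rel head tang(+left) 249.5 rad 47.4
scene t 5.867 phi -14.57 s_to_nest mm 150.1 R 379.3 [118. 128.] 75.4 758
   hand rel head tang(+left) 232.0 rad 35.0
```

View pics/top2.png

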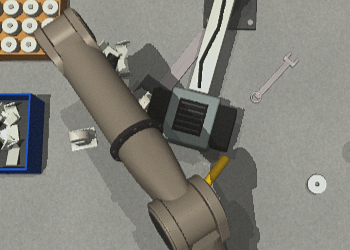

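The crop shows the housing at about (197,123), with the arm over its lower edge, so the top view is partly hidden. From here I use the scene camera.

Emit:
{"api": "arm_command", "payload": {
  "deltas": [
    [[0,0,0],[0,0,0]],
    [[0,0,0],[0,0,0]],
    [[0,0,0],[0,0,0]],
    [[0,0,0],[0,0,0]],
    [[0,0,0],[0,0,0]],
    [[0,0,0],[0,0,0]],
    [[0,0,0],[0,0,0]],
    [[0,0,0],[0,0,0]],
    [[0,0,0],[0,0,0]],
    [[0,0,0],[0,0,0]],
    [[0,0,0],[0,0,0]],
    [[0,0,0],[0,0,0]],
    [[0,0,0],[0,0,0]]
  ]
}}

```text
t: 7.05
eef_pos: [610.0, 302.6, 150.1]
tool_rot: [-180.0, -0.0, 57.7]
contact_force: [-0.6, -1.0, 0.2]
gripper_width: -0.2
grip_force: 0.0
```

```bash
sed -i 's/("top","scene")/("scene",)/' m.py; python3 m.py
```

```text
7.05 [610.  302.6 150.1] [-180.    -0.    57.7] F [-0.63 -1.02  0.16] qd [-16.  38. -20.  69.  13.  75. -68.]
scene t 7.05 phi -26.93 s_to_nest mm 68.1 R 358.2 [112.  95.] 57.5 443
   hand rel head tang(+left) 152.9 rad -6.7
```

Emit:
{"api": "arm_command", "payload": {
  "deltas": [
    [[0,0,0],[0,0,0]],
    [[0,0,0],[0,0,0]],
    [[0.0022,0.0019,0],[0,0,-0.04]],
    [[0.00444,0.0038,0],[0,0,-0.0806]],
    [[0.00444,0.0038,0],[0,0,-0.0806]],
    [[0.00444,0.0038,0],[0,0,-0.0806]],
    [[0.00444,0.0038,0],[0,0,-0.0806]],
    [[0.00444,0.0038,0],[0,0,-0.0806]],
    [[0.00444,0.0038,0],[0,0,-0.0806]],
    [[0.00444,0.0038,0],[0,0,-0.0806]],
    [[0.00466,0.00354,0],[0,0,-0.0806]],
    [[0.00466,0.00354,0],[0,0,-0.0806]],
    [[0.00466,0.00354,0],[0,0,-0.0806]],
    [[0.00466,0.00354,0],[0,0,-0.0806]],
    [[0.00466,0.00354,0],[0,0,-0.0806]],
    [[0.00466,0.00354,0],[0,0,-0.0806]],
    [[0.00466,0.00354,0],[0,0,-0.0806]],
    [[0.00466,0.00354,0],[0,0,-0.0806]],
    [[0.00466,0.00354,0],[0,0,-0.0806]],
    [[0.00466,0.00354,0],[0,0,-0.0806]]
  ]
}}

```text
t: 8.77
eef_pos: [650.2, 334.7, 150.0]
tool_rot: [180.0, 0.0, 50.6]
contact_force: [0.5, 0.3, -0.2]
gripper_width: -0.1
grip_force: 0.0
```

Run:
```python
from h import *
s=bot.read_state(); print(s['t'],s['eef_pos'],s['contact_force'])
o=[]
for n in("top","scene"):
    im,D=vision.camera(n); cv2.imwrite(f"pics/{n}3.png",im); np.save(f"pics/{n}3d.npy",D); print(n,head(n,im,D)); o.append(im[80:330,100:400] if n=="top" else im[100:350,220:520])
cv2.imwrite("pics/c3.png",np.hstack(o))
```

```text
8.7667 [650.16618102 334.67910687 150.01673706] [ 0.48486765  0.25782302 -0.17931337]
top (np.float64(-29.42620471770799), np.float64(326.41669909398576), ((601.194580078125, 151.56922912597656), (27.999494552612305, 11.59142780303955), 49.5667839050293), np.int32(37))
scene (np.float64(-36.68871050319814), np.float64(343.4243441109267), ((610.1102905273438, 196.384765625), (109.39457702636719, 67.1270751953125), 46.15909957885742), np.int32(328))
```

View pics/c3.png

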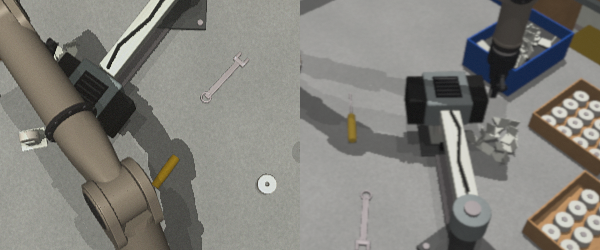

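The crops show the head standing over the nest, at about (445,92) in the right one, with the hand behind the left bumper at (495,85). My grey mask is cut off in this light, so I measure from depth instead.

```bash
cat >> h.py <<'E'
def boom(n,im=None,D=None):
    """boom angle from depth: head+bumper rectangle and beam centreline"""
    if im is None: im,D=vision.camera(n)
    P=cloud(n,D); z=P[...,2]; r=np.linalg.norm(P[...,:2]-PIV,axis=-1)
    m=((z>190)&(z<216)&(r>300)&(r<470)).astype(np.uint8); c,l,st,ce=cv2.connectedComponentsWithStats(m)
    i=1+np.argmax(st[1:,4]); rc=cv2.minAreaRect(P[l==i][:,:2].astype(np.float32)); d=PIV-np.array(rc[0])
    b=(z>150)&(z<216)&(r>80)&(r<290); v=cv2.cvtColor(im,cv2.COLOR_BGR2HSV)[...,2]
    q=P[b][:,:2]-PIV; w=np.degrees(np.arctan2(-q[:,1],-q[:,0])); w=w[abs(w-np.median(w))<25]
    return dict(phi=round(np.degrees(np.arctan2(d[1],d[0])),2),R=round(np.hypot(*d),1),size=np.round(rc[1],0).tolist(),ang=round(rc[2],1),beam=round(np.median(w),2),nb=len(w))
E
python3 - <<'E'
from h import *
for k in "03":
  for n in("top","scene"):
    im=cv2.imread(f"pics/{n}{k}.png"); D=np.load(f"pics/{n}{k}d.npy"); print(k,n,boom(n,im,D))
for n in("top","scene"): t=bot.read_state()['t']; print(t,n,boom(n))
E
```

```text
0 top {'phi': np.float64(26.09), 'R': np.float64(379.6), 'size': [130.0, 211.0], 'ang': 26.5, 'beam': np.float64(24.58), 'nb': 1805}
0 scene {'phi': np.float64(26.08), 'R': np.float64(379.2), 'size': [131.0, 213.0], 'ang': 26.5, 'beam': np.float64(29.79), 'nb': 2348}
3 top {'phi': np.float64(-35.58), 'R': np.float64(352.6), 'size': [226.0, 97.0], 'ang': 34.9, 'beam': np.float64(-35.64), 'nb': 1849}
3 scene {'phi': np.float64(-37.05), 'R': np.float64(378.6), 'size': [211.0, 133.0], 'ang': 53.3, 'beam': np.float64(-35.19), 'nb': 1575}
8.8667 top {'phi': np.float64(-35.66), 'R': np.float64(352.2), 'size': [227.0, 97.0], 'ang': 34.9, 'beam': np.float64(-35.62), 'nb': 1851}
8.9167 scene {'phi': np.float64(-37.14), 'R': np.float64(378.2), 'size': [212.0, 136.0], 'ang': 51.7, 'beam': np.float64(-35.23), 'nb': 1585}
```

Emit:
{"api": "arm_command", "payload": {
  "deltas": [
    [[0.01,0.013,0],[0,0,0]],
    [[0,0,0.05],[0,0,0]],
    [[0,0,0.06],[0,0,0]],
    [[-0.01,0.03,0.06],[0,0,0]],
    [[-0.04,0.06,0],[0,0,0]],
    [[-0.05,0.06,0],[0,0,0]],
    [[-0.05,0.06,0],[0,0,0]],
    [[-0.05,0.05,0],[0,0,0]],
    [[0,0,0],[0,0,0]],
    [[0,0,0],[0,0,0]],
    [[0,0,0],[0,0,0]],
    [[0,0,0],[0,0,0]],
    [[0,0,0],[0,0,0]]
  ]
}}

```text
t: 10.05
eef_pos: [556.8, 469.1, 235.0]
tool_rot: [179.9, 0.0, 50.5]
contact_force: [0.6, 0.4, -0.5]
gripper_width: -0.1
grip_force: 0.0
```

```bash
cat > b.py <<'E'
from h import *
print(np.round(bot.read_state()['eef_pos'],1))
for n in("top","scene"): t=bot.read_state()['t']; print(round(t,3),n,boom(n))
E
python3 b.py
```

```text
[556.8 469.1 235. ]
10.05 top {'phi': np.float64(-37.51), 'R': np.float64(380.4), 'size': [211.0, 130.0], 'ang': 52.5, 'beam': np.float64(-36.01), 'nb': 1856}
10.1 scene {'phi': np.float64(-37.41), 'R': np.float64(378.1), 'size': [210.0, 134.0], 'ang': 53.3, 'beam': np.float64(-35.57), 'nb': 1577}
```

The boom drifts at only about 0.005 rad/s and friction is slowing it. I wait hands-off and check again.

Emit:
{"api": "arm_command", "payload": {
  "deltas": [
    [[0,0,0],[0,0,0]],
    [[0,0,0],[0,0,0]],
    [[0,0,0],[0,0,0]],
    [[0,0,0],[0,0,0]],
    [[0,0,0],[0,0,0]],
    [[0,0,0],[0,0,0]],
    [[0,0,0],[0,0,0]],
    [[0,0,0],[0,0,0]],
    [[0,0,0],[0,0,0]],
    [[0,0,0],[0,0,0]],
    [[0,0,0],[0,0,0]],
    [[0,0,0],[0,0,0]],
    [[0,0,0],[0,0,0]],
    [[0,0,0],[0,0,0]],
    [[0,0,0],[0,0,0]],
    [[0,0,0],[0,0,0]],
    [[0,0,0],[0,0,0]],
    [[0,0,0],[0,0,0]],
    [[0,0,0],[0,0,0]],
    [[0,0,0],[0,0,0]]
  ]
}}

```text
t: 11.82
eef_pos: [555.0, 471.0, 235.0]
tool_rot: [180.0, 0.0, 50.7]
contact_force: [-0.0, -0.4, 0.3]
gripper_width: 0.1
grip_force: 0.0
```

Emit:
{"api": "arm_command", "payload": {
  "deltas": [
    [[0,0,0],[0,0,0]],
    [[0,0,0],[0,0,0]],
    [[0,0,0],[0,0,0]],
    [[0,0,0],[0,0,0]],
    [[0,0,0],[0,0,0]],
    [[0,0,0],[0,0,0]],
    [[0,0,0],[0,0,0]],
    [[0,0,0],[0,0,0]],
    [[0,0,0],[0,0,0]],
    [[0,0,0],[0,0,0]],
    [[0,0,0],[0,0,0]],
    [[0,0,0],[0,0,0]],
    [[0,0,0],[0,0,0]],
    [[0,0,0],[0,0,0]],
    [[0,0,0],[0,0,0]],
    [[0,0,0],[0,0,0]],
    [[0,0,0],[0,0,0]],
    [[0,0,0],[0,0,0]],
    [[0,0,0],[0,0,0]],
    [[0,0,0],[0,0,0]]
  ]
}}

```text
t: 13.48
eef_pos: [555.0, 471.1, 235.0]
tool_rot: [-180.0, 0.0, 50.7]
contact_force: [-0.4, 0.6, 0.5]
gripper_width: -0.3
grip_force: 0.0
```

Emit:
{"api": "arm_command", "payload": {
  "deltas": [
    [[0,0,0],[0,0,0]],
    [[0,0,0],[0,0,0]],
    [[0,0,0],[0,0,0]],
    [[0,0,0],[0,0,0]],
    [[0,0,0],[0,0,0]],
    [[0,0,0],[0,0,0]],
    [[0,0,0],[0,0,0]],
    [[0,0,0],[0,0,0]],
    [[0,0,0],[0,0,0]],
    [[0,0,0],[0,0,0]],
    [[0,0,0],[0,0,0]],
    [[0,0,0],[0,0,0]],
    [[0,0,0],[0,0,0]],
    [[0,0,0],[0,0,0]],
    [[0,0,0],[0,0,0]],
    [[0,0,0],[0,0,0]],
    [[0,0,0],[0,0,0]],
    [[0,0,0],[0,0,0]],
    [[0,0,0],[0,0,0]],
    [[0,0,0],[0,0,0]]
  ]
}}

```text
t: 15.15
eef_pos: [555.0, 471.1, 235.0]
tool_rot: [180.0, -0.0, 50.7]
contact_force: [-0.0, -0.0, 0.5]
gripper_width: 0.4
grip_force: 0.0
```

```bash
python3 b.py
```

```text
[555.  471.1 235. ]
15.15 top {'phi': np.float64(-38.17), 'R': np.float64(380.2), 'size': [212.0, 130.0], 'ang': 52.0, 'beam': np.float64(-36.62), 'nb': 1863}
15.2 scene {'phi': np.float64(-38.08), 'R': np.float64(379.0), 'size': [211.0, 134.0], 'ang': 51.6, 'beam': np.float64(-36.28), 'nb': 1583}
```

```bash
python3 -c "
from plant import bot
print(bot.finish_job())"
```

```text
the job is handed in; nothing more can be done
None
```

The job is handed in at about 15 s: the head stands hands-off about 6 mm from the nest axis, within the 45 mm limit, drifting at about 0.002 rad/s or less after more than 6 s untouched; the judge's verdict was not reported.

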